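# Sort two power modules and lock the test jig's retaining arm

### The job

Sort the two small power modules: set the one with the round tag flat in the nest of the test jig (either way round) and the one with the long bar tag flat in the reject tray. Then pull up the knob of the jig's lock plunger, slide the retaining arm along to the next hole so that it stands over the nest, let the pin drop fully home there, and finish while holding: still gripping the knob, with the pin engaged. Leave the other things on the bench where they are.

Things in the scene. Friction and masses are not known exactly. Their poses are not given: they have to be found in the camera images.
- module_round: small sheet-metal power module, 76 long x 46 wide x 28 mm high, with a 12 mm long black terminal strip (only 14 mm high) taking up its +x end; 0.18 to 0.35 kg. Origin: centre of its underside, x along its length, z up. On top it carries a yellow tag, 1 mm thick: a ROUND disc, 27 mm across. It belongs in the nest of the jig.
- module_bar: small sheet-metal power module, 76 long x 46 wide x 28 mm high, with a 12 mm long black terminal strip (only 14 mm high) taking up its +x end; 0.18 to 0.35 kg. Origin: centre of its underside, x along its length, z up. On top it carries a yellow tag, 1 mm thick: a long BAR, 60 x 8 mm, along its length. It belongs in the reject tray.
- jig: fixed test jig: aluminium base plate 200 (x) x 300 (y) x 10 mm; origin on the table, 10 mm in +x of the plate's centre; z up. A steel bar, 30 mm wide, top 52 mm above the table, runs along the jig's y at x = +60 mm, with three slots (holes) in its top. On it rides a sleeve, 39 x 44 mm, top 58 mm above the table, with the lock plunger on top and the retaining arm at its side.
- retainer_tip (a point): free end of the flat dark steel retaining arm, on its top, 55 mm above the table. The arm is 18 mm wide, 8 mm thick, and reaches 97 mm from the sleeve in the jig's -x, 8 mm above a seated module. It moves with the sleeve. At the start its centre line is 70 mm to the jig's -y of the nest's centre, so the nest is open.
- nest (a point): centre of the nest's floor on the base plate (10 mm above the table), jig axes. The nest is four black L-shaped corners, 14 mm high and 4 mm thick, inner size 51 mm (jig x) x 81 mm (jig y): a module lies in it with its length along the jig's y, 2.5 mm free play each way. The middle 45 mm of each long side and 37 mm of each short side are open for fingers.
- hole1 (a point): mouth of the first slot, in the bar's top (52 mm above the table); the pin sits in it at the start. Each slot is 12 mm along the bar, 8.5 mm deep for the pin.
- hole2 (a point): mouth of the next slot, 70 mm from hole1 along the jig's +y, level with the nest: the place to lock. (A third slot, not wanted, lies 70 mm farther.)
- slide (a joint): travel of the sleeve with arm and plunger along the bar (m): 0 at hole1, 0.070 at hole2, grows toward the jig's +y, stops at -0.010 and 0.150. It rubs with about 2 N. It cannot travel while the pin is in a slot.
- plunger (a joint): height to which the lock pin is pulled up (m): 0 fully home, 0.016 its upper stop. The round-ended 8 mm pin clears the bar's top once lifted 8.5 mm. A spring presses it down with 4.5 N (home) to 7 N (full up). On the bar between slots it rests at about 0.0085 and it drops into a slot only within 2 mm of its centre.
- knob: black round pull knob on the plunger, axis upright, 26 mm across and 24 mm high; origin: centre of its underside (84 mm above the table when the pin is home), z up. It moves with the sleeve and with the pin. It can be gripped from above, from any side; below it is a barrel 18 mm across.
- reject_tray: fixed grey open tray, 150 (x) x 180 (y) x 35 mm high, walls and floor about 4 to 5 mm thick; origin: centre of its underside, z up.
- flux_bottle: bystander: white bottle, 54 mm across, 100 mm high; origin: centre of its foot.
- driver: bystander: screwdriver lying on the bench, along its x.
- heatsink: bystander: aluminium finned heat sink, 60 x 50 x 28 mm; origin: centre of its underside.

How it is judged:
On the way, in this order (a step that is already met when the one before it is completed fails the run):
1. the round-tag module lies flat in the nest and the bar-tag module flat in the reject tray, both let go, the slide still at the first hole (x of module_round in the frame of nest between -0.005 and 0.005 m and y of module_round in the frame of nest between -0.005 and 0.005 m and z of module_round in the frame of nest between -0.004 and 0.004 m and angle between the x axis of module_round and the y axis of jig, either way round below 0.12 rad and angle between each of module_round, module_bar's own z axis and vertical below 0.1 rad and x of module_bar in the frame of reject_tray between -0.071 and 0.071 m and y of module_bar in the frame of reject_tray between -0.086 and 0.086 m and z of module_bar in the frame of reject_tray below 0.01 m and contact force between each of the arm, the fingers and module_round below 0.1 N and contact force between each of the arm, the fingers and module_bar below 0.1 N and linear speed of each of module_round, module_bar below 0.02 m/s and value of joint slide below 0.01 m), for 0.2 s.
2. the plunger is pulled up clear of the first hole (value of joint plunger above 0.007 m and value of joint slide below 0.015 m), for 0.05 s.
At the end, for the whole second after the job is handed in: The round-tag module lies seated in the nest (within 5 mm, 4 mm in height and 0.12 rad) and the bar-tag module flat inside the reject tray, both at rest; the slide is at the second hole (within 5 mm) with the pin home (within 3 mm) and the fingers still grip the knob with more than 3 N (x of module_round in the frame of nest between -0.005 and 0.005 m and y of module_round in the frame of nest between -0.005 and 0.005 m and z of module_round in the frame of nest between -0.004 and 0.004 m and angle between the x axis of module_round and the y axis of jig, either way round below 0.12 rad and angle between each of module_round, module_bar's own z axis and vertical below 0.1 rad and x of module_bar in the frame of reject_tray between -0.071 and 0.071 m and y of module_bar in the frame of reject_tray between -0.086 and 0.086 m and z of module_bar in the frame of reject_tray below 0.01 m and linear speed of each of module_round, module_bar below 0.02 m/s and value of joint slide between 0.065 and 0.075 m and value of joint plunger below 0.003 m and contact force between the fingers and knob above 3 N); the arm keeps its last pose, push and grip.
It fails at once if the bottle is shifted by more than 30 mm (distance of flux_bottle from where it was at the start of the episode above 0.03 m).
It fails at once if the screwdriver is shifted by more than 30 mm (distance of driver from where it was at the start of the episode above 0.03 m).
It fails at once if the heat sink is shifted by more than 30 mm (distance of heatsink from where it was at the start of the episode above 0.03 m).
It also fails if it takes over 67 s, if anything falls off the work surface, if the arm or the gripper's body presses on something with over 40 N, if the wrist force passes 120 N, or if a joint passes its speed limit or range.

### The arm

A 7-joint arm with a two-finger parallel gripper is mounted at the origin on the work surface. World frame = base frame: x ahead of the robot, y to its left, z up, the work surface at z = 0. Lengths are in m, angles in rad, forces in N, time in s.
With the tool pointing down it reaches from about 0.4 to 0.875 m from the base axis. Payload 19.3 kg.
Tool frame: the origin (TCP) lies at the very end of the fingers, on their centre line; the grasp point (between the pads) lies 19 mm behind it; z points along the fingers, y is the line along which they close (so a half turn about z gives the same grasp; the last joint's range is limited). The gripper opens to 85 mm and grips with 20 to 120 N. Pads are 22 mm wide; open, the fingers measure 114 mm over their backs; the gripper's body (76 mm by 85 mm) begins 54 mm behind the grasp point. The pads swing forward as they close: fully open they stand 13 mm farther back than shut.
Start: joints at [-1.226, 0.521, -0.036, 1.599, 0.021, 1.021, -0.113], TCP at [0.252, 0.572, 0.231] pointing down, gripper open.
Joint ranges: [-2.91, 2.91], [-0.3, 2.13], [-1.5, 1.42], [0.17, 2.43], [-1.26, 4.41], [0.16, 1.93], [-2.52, 2.52]. Speed limits (rad/s): [1.89, 1.89, 2.39, 2.39, 3.01, 3.01, 3.01].

### API

Orientations are given as [roll, pitch, yaw] about the fixed x, y, z axes, in that order (R = Rz(yaw) Ry(pitch) Rx(roll)).
In Python, from workcell import bot gives the robot as it stands.
- The arm moves only by the shell command python3 -m crank 'ROWS' [FORCE]. ROWS is a JSON object of lists of equal length, an entry for each row: "travel": the shift along the world's x, y, z in cm, a list of three; "turn": the turn, a rotation vector about the world's x, y, z in degrees, a list of three; "gripper": the closure, from 0 (fully open) to 1 (shut). A call has exactly 5 rows; each row is the pose to reach, as a shift and turn from the pose commanded when the call began; what a row does not reach only later rows make up. A row lasts 1/10 s, in which the tool goes at most 50 mm and 8.59 degrees, less where a joint would pass 70% of its speed; a pose out of reach is approached as far as the arm can. A call with a gripper value outside its range is refused whole. The fingers move at their own pace and stop on an object; FORCE is the grip in N (left out, the last holds). Time passes only in rows, so rows that repeat a pose let the fingers close, or fill a call up. It gives the time, the measured TCP pose, the force, the opening and the grip force at its end, in the units of the state.
- bot.observe(): the state, without advancing time (a new reading comes with each control period).
- bot.grab_frame(name): name is "scene" or "top"; returns a dict with "pixels" (400x640x3 uint8, red, green, blue), "fx", "fy", "cx", "cy" (pixels), "extrinsics" (4x4, takes a point from world to camera coordinates). Camera axes: x right, y down, z forward; pixel columns grow to the right and rows downward; lengths in m; the calibration is good to about 2 mm. A picture is of the moment at which its call begins. There is no depth.
- bot.job_done(): hands the job in; it is judged then, once.
The state is a dict: "clock": time; "qpos": joint angles; "qd": joint speeds; "joint_efforts": joint torques, N m; "position": TCP position; "tool_rot": TCP orientation; "force": force on the tool from outside, world axes, zero at the start; "moment": the same for the moment, N m; "grip_width": finger opening in m; "finger_force": force on a finger pad.
Only numpy, scipy, OpenCV 4.12 (cv2) and the standard library are available. Lean on these libraries where they do the work, as an engineer would, in place of code of your own. Each camera call takes 0.05 s, during which the arm holds its last target. There are 200 camera calls.

## Working session

There is one attempt and no reset: what is moved stays moved. The work goes in short steps, Python scripts to look and compute and a shell command to move; the robot and the scene stay as the last step left them, time stands still between calls to the robot, and variables do not carry over. Pictures are saved under pics/ and viewed, at most 10 in all, crops included, and the job is handed in when it is done.

```bash
mkdir -p pics; ls; python3 - <<'E'
from workcell import bot
import cv2,numpy as np
s=bot.observe(); print({k:np.round(v,3).tolist() for k,v in s.items()})
for n in("scene","top"):
    f=bot.grab_frame(n); cv2.imwrite(f"pics/{n}0.png",f["pixels"][:,:,::-1]); 
    np.savez(f"{n}0.npz",**f)
    print(n,f["fx"],f["fy"],f["cx"],f["cy"],np.round(f["extrinsics"],3).tolist())
E
```

```text
pics
{'clock': 0.0, 'qpos': [-1.226, 0.522, -0.036, 1.6, 0.021, 1.021, -0.113], 'qd': [-0.001, -0.0, -0.001, 0.001, 0.001, -0.0, 0.0], 'joint_efforts': [-0.0, -92.71, 1.98, -36.992, 0.018, 0.008, 0.0], 'position': [0.252, 0.572, 0.231], 'tool_rot': [-3.14, 0.0, 2.727], 'force': [1.377, 0.324, -0.443], 'moment': [0.026, 0.069, -0.002], 'finger_force': 0.0, 'grip_width': 0.085}
scene 363.8770566011392 363.8770566011392 313.79368615496963 194.16134043862826 [[0.616, 0.788, 0.011, -0.373], [0.605, -0.464, -0.647, -0.307], [-0.505, 0.405, -0.762, 1.432], [0.0, 0.0, 0.0, 1.0]]
top 408.29918185672494 408.29918185672494 317.4773607793517 201.52800113982866 [[0.028, -0.999, 0.037, -0.031], [-0.98, -0.035, -0.194, 0.603], [0.195, -0.03, -0.98, 1.216], [0.0, 0.0, 0.0, 1.0]]
```

View pics/scene0.png

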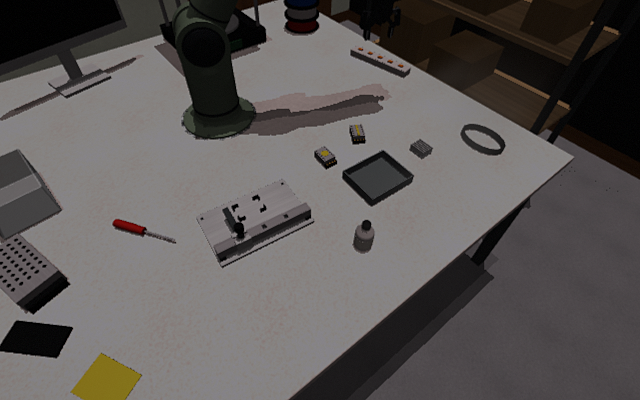

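View pics/top0.png

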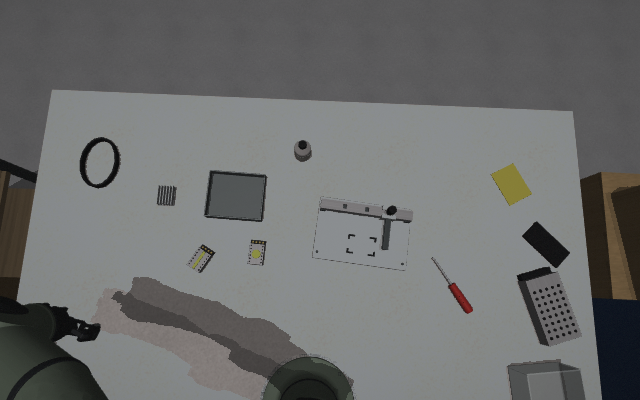

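The scene view shows the round module at (325,156), the bar module at (357,133), the tray at (378,177), and the jig around (255,220) with its knob at (239,228). In the top view these are at (257,252), (201,258), (236,196) and (362,235), with the knob at (391,210). Next I'll enlarge these and measure by mask.

```bash
cat > h.py <<'E'
import numpy as np,cv2
def cam(n,i=0):
    return dict(np.load(f"{n}{i}.npz"))
def ray(f,u,v):
    E=f["extrinsics"];R=E[:3,:3];c=-R.T@E[:3,3]
    d=R.T@np.array([(u-f["cx"])/f["fx"],(v-f["cy"])/f["fy"],1]); return c,d/np.linalg.norm(d)
def plane(f,u,v,z):
    c,d=ray(f,u,v); return c+d*(z-c[2])/d[2]
def proj(f,p):
    q=f["extrinsics"]@np.append(p,1); return np.array([f["fx"]*q[0]/q[2]+f["cx"],f["fy"]*q[1]/q[2]+f["cy"]])
def tri(r1,r2):
    (a,d),(b,e)=r1,r2; t=np.linalg.lstsq(np.c_[d,-e],b-a,rcond=None)[0]
    p,q=a+d*t[0],b+e*t[1]; return (p+q)/2,np.linalg.norm(p-q)
def shot(i):
    from workcell import bot
    o=[]
    for n in("scene","top"):
        f=bot.grab_frame(n); np.savez(f"{n}{i}.npz",**f); o.append(f)
    return o
def blobs(f,m,lo=4):
    n,l,s,c=cv2.connectedComponentsWithStats(m.astype(np.uint8)); 
    return [(s[i,4],c[i].round(2),s[i,:4]) for i in range(1,n) if s[i,4]>=lo]
E
python3 - <<'E'
from h import *
S,T=cam("scene"),cam("top")
for n,f,(x0,x1,y0,y1) in(("s",S,(190,430,110,270)),("t",T,(150,430,140,280))):
    p=f["pixels"]; h=cv2.cvtColor(p,cv2.COLOR_RGB2HSV)
    m=(h[...,0]>20)&(h[...,0]<36)&(h[...,1]>110)&(h[...,2]>70)
    print(n,[b for b in blobs(f,m) if x0<b[1][0]<x1 and y0<b[1][1]<y1])
def crop(f,x,y,w,h,k):
    return cv2.resize(f["pixels"][y:y+h,x:x+w,::-1],None,fx=k,fy=k,interpolation=cv2.INTER_NEAREST)
a=np.hstack([crop(T,185,235,90,40,4),crop(S,310,120,110,40,4)])
b=np.hstack([crop(T,305,190,115,85,3.5 if 0 else 3),crop(S,190,175,130,85,3)])
print(a.shape,b.shape)
W=800;z=np.zeros((a.shape[0]+b.shape[0],W,3),np.uint8);z[:160,:a.shape[1]]=a;z[160:,:b.shape[1]]=b
z=np.clip(z.astype(float)*1.7,0,255).astype(np.uint8)
cv2.imwrite("pics/crops.png",z)
E
```

```text
s [(np.int32(23), array([357.04, 129.48]), array([355, 125,   5,  10], dtype=int32)), (np.int32(34), array([324.29, 153.  ]), array([321, 151,   8,   5], dtype=int32))]
t [(np.int32(4), array([202.5, 246.5]), array([202, 246,   2,   2], dtype=int32)), (np.int32(4), array([205.5, 248.5]), array([205, 248,   2,   2], dtype=int32)), (np.int32(47), array([198.28, 259.43]), array([192, 251,  13,  17], dtype=int32)), (np.int32(54), array([255.61, 253.48]), array([252, 250,   8,   8], dtype=int32))]
(160, 800, 3) (255, 735, 3)
```

View pics/crops.png

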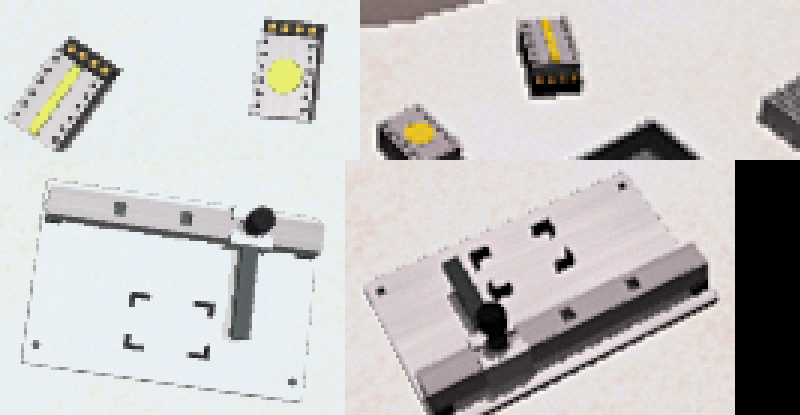

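The crops confirm it. In the top view the bar module is on the left with its strip to the upper right, and the round module's strip points up (+x). The nest is four L's around crop (170,325), or pixel (362,245). The slots are near (345,206) and (367,209), and the knob is near (391,210).

```bash
python3 - <<'E'
from h import *
np.set_printoptions(precision=4,suppress=True)
S,T=cam("scene"),cam("top")
def P(name,s,t):
    p,e=tri(ray(S,*s),ray(T,*t)); print(name,p,"gap",round(e,4)); return p
r=P("round tag",(324.29,153.0),(255.61,253.48)); b=P("bar tag",(357.04,129.48),(198.28,259.43))
# module outlines in top: not-white region
g={n:cv2.cvtColor(f["pixels"],cv2.COLOR_RGB2GRAY) for n,f in(("s",S),("t",T))}
def big(f,gr,x,y,w,h,th,lo,hi=False):
    m=np.zeros(gr.shape,bool); sub=gr[y:y+h,x:x+w]; m[y:y+h,x:x+w]=(sub>th) if hi else (sub<th); return blobs(f,m,lo),m
print("grays",g["t"][253,240:275],g["t"][245,345:385])
# bar direction
h=cv2.cvtColor(T["pixels"],cv2.COLOR_RGB2HSV)
m=(h[...,0]>20)&(h[...,0]<36)&(h[...,1]>110)&(h[...,2]>70); l=cv2.connectedComponents(m.astype(np.uint8))[1]
ys,xs=np.where(l==l[259,198] if l[259,198] else l==l[260,198]); print(len(xs))
pts=np.array([plane(T,x,y,.029)[:2] for x,y in zip(xs,ys)],np.float32)
d=cv2.fitLine(pts,cv2.DIST_L2,0,.01,.01).ravel(); print("bar axis deg",np.degrees(np.arctan2(d[1],d[0])),"mean",pts.mean(0))
for n,f,box in(("t",T,(340,230,45,30)),("s",S,(228,180,60,40))):
    B,_=big(f,g[n],*box,60,5); print("nest",n,[(int(a),c,s) for a,c,s in B])
for n,f,box in(("t",T,(305,190,115,30)),("s",S,(225,180,95,70))):
    B,_=big(f,g[n],*box,90,4); print("holes",n,[(int(a),c,s) for a,c,s in B])
for n,f,box in(("t",T,(380,200,25,20)),("s",S,(225,212,25,30))):
    B,_=big(f,g[n],*box,30,5); print("knob",n,[(int(a),c,s) for a,c,s in B])
for n,f,box in(("t",T,(240,235,30,35)),("t",T,(184,240,35,38)),("t",T,(195,160,85,70))):
    gr=g[n];_,m=big(f,gr,*box,138,5)
    c=max(cv2.findContours(m.astype(np.uint8),cv2.RETR_EXTERNAL,cv2.CHAIN_APPROX_NONE)[0],key=cv2.contourArea)
    c=cv2.convexHull(c)[:,0]
    for z in(0,.028,.035):
        w=np.array([plane(T,*q,z)[:2] for q in c],np.float32); print("rect",box,z,cv2.minAreaRect(w))
E
```

```text
round tag [0.4385 0.1756 0.0297] gap 0.0014
bar tag [0.415  0.35   0.0308] gap 0.0017
grays [140 141 140 140 140 140 141 140 108 132 130 130 130 132 131 131 131 132
 132 131 123 106  72  76  59 140 140 140 141 141 140 140 140 140 140] [140 140 140 140 141 141 140 140 140 140 140 140 141 141 140 141 140 141
 140 140 140 140 140 140 140 140 140 140 140 140 140 140 140 140 126 125
 124  43  56  56]
47
bar axis deg -31.280643 mean [0.4146 0.3497]
nest t [(44, array([383.27, 240.98]), array([382, 230,   3,  20], dtype=int32)), (15, array([349.8 , 235.67]), array([348, 234,   7,   5], dtype=int32)), (12, array([372.92, 238.58]), array([370, 237,   6,   5], dtype=int32)), (12, array([348.25, 251.  ]), array([346, 248,   7,   5], dtype=int32)), (14, array([371.86, 254.07]), array([368, 252,   7,   4], dtype=int32))]
nest s [(29, array([255.59, 197.38]), array([252, 195,   8,   5], dtype=int32)), (27, array([234.41, 206.67]), array([232, 204,   7,   8], dtype=int32)), (26, array([262.73, 208.46]), array([260, 205,   6,   7], dtype=int32)), (42, array([229.9, 215.6]), array([228, 209,   7,  11
[... 2030 characters left out ...]
), 59.11116027832031)
rect (184, 240, 35, 38) 0.028 ((0.41977500915527344, 0.3416990041732788), (0.056083910167217255, 0.08200440555810928), 59.111167907714844)
rect (184, 240, 35, 38) 0.035 ((0.41941559314727783, 0.33998236060142517), (0.05577775835990906, 0.0815567597746849), 59.111167907714844)
rect (195, 160, 85, 70) 0 ((0.6267691850662231, 0.25518739223480225), (0.19523540139198303, 0.1615281105041504), 87.62181091308594)
rect (195, 160, 85, 70) 0.028 ((0.6209389567375183, 0.2503162920475006), (0.19106322526931763, 0.1580764651298523), 87.62185668945312)
rect (195, 160, 85, 70) 0.035 ((0.6194813847541809, 0.2490985095500946), (0.19002020359039307, 0.1572134792804718), 87.62185668945312)
```

```bash
python3 - <<'E'
from h import *
np.set_printoptions(precision=4,suppress=True)
S,T=cam("scene"),cam("top")
print("cams",ray(S,0,0)[0],ray(T,0,0)[0])
def P(name,s,t):
    p,e=tri(ray(S,*s),ray(T,*t)); print(name,p,"gap",round(e,4)); return p
A=P("A",(262.73,208.46),(349.8,235.67));B=P("B",(241.4,217.8),(372.92,238.58));C=P("C",(255.6,197.4),(348.25,251));D=P("D",(234.4,206.7),(371.86,254.07))
print("nest mid",(A+B+C+D)/4)
h2=P("h2",(263.71,225.96),(366.5,209)); h3=P("h3",(285.11,215.54),(344.58,205.89))
p2,p3=plane(T,366.5,209,.052),plane(T,344.58,205.89,.052); print("h on plane",p2,p3,np.linalg.norm(p3-p2))
nz=np.mean([plane(T,*q,.024) for q in((349.8,235.67),(372.92,238.58),(348.25,251),(371.86,254.07))],0); print("nest top-only z24",nz)
def ang(d): return np.degrees(np.arctan2(d[1],d[0]))
print("angles y:",ang(p3-p2),ang(A-B),ang(C-D),"x:",ang(A-C),ang(B-D))
# plate / bar lines in top, dark long blob
g=cv2.cvtColor(T["pixels"],cv2.COLOR_RGB2GRAY)
e=np.zeros_like(g); e[185:280,300:420]=cv2.Canny(g,15,40)[185:280,300:420]
for L in cv2.HoughLinesP(e,1,np.pi/720,25,minLineLength=40,maxLineGap=6)[:,0]:
    print(L,[round(ang(plane(T,*L[2:],z)-plane(T,*L[:2],z)),1) for z in(.01,.052)])
print("knob top disc",plane(T,390.85,210.18,.105)); 
# knob top: scene blob top row
g=cv2.cvtColor(S["pixels"],cv2.COLOR_RGB2GRAY); print(g[216:242,230:247])
E
```

```text
cams [ 1.1386 -0.4282  0.8968] [0.3539 0.0272 1.3103]
A [ 0.5046 -0.1195  0.0153] gap 0.0007
B [ 0.4978 -0.1918  0.0192] gap 0.002
C [ 0.4556 -0.1146  0.0181] gap 0.0
D [ 0.4488 -0.1878  0.0204] gap 0.003
nest mid [ 0.4767 -0.1534  0.0182]
h2 [ 0.5863 -0.1658  0.0538] gap 0.0014
h3 [ 0.5936 -0.0968  0.0544] gap 0.0008
h on plane [ 0.5863 -0.1667  0.052 ] [ 0.5938 -0.0974  0.052 ] 0.06970734767897939
nest top-only z24 [ 0.4759 -0.1532  0.024 ]
angles y: 83.79504308951248 84.66566466164136 84.65706348598057 x: -5.76923264635632 -4.641100190613029
[311 258 401 271] [np.float64(-96.4), np.float64(-96.4)]
[311 256 404 269] [np.float64(-96.2), np.float64(-96.2)]
[320 207 382 216] [np.float64(-96.4), np.float64(-96.4)]
[311 254 319 196] [np.float64(-6.1), np.float64(-6.1)]
[320 209 377 217] [np.float64(-96.1), np.float64(-96.1)]
[321 197 396 208] [np.float64(-96.5), np.float64(-96.5)]
[321 195 379 203] [np.float64(-96.0), np.float64(-96.0)]
[406 266 412 210] [np.float64(-7.0), np.float64(-7.0)]
[320 195 410 209] [np.float64(-97.0), np.float64(-97.0)]
[313 253 321 198] [np.float64(-6.6), np.
[... 1256 characters left out ...]
 64  61  94  64  17   0   0   2   2   1   0  32  52  28  42]
 [131  98 101 107 130 120  91  35   0   1   3   2   0   5  43  50  90]
 [121 128 131 130 131 136 133  59   0   3   4   7   7   0  74  84  98]
 [111 107 125 132 131 139  86  20   3   7   6   8   7   0  64  86 112]
 [125  74 117 123 118 116  67  24   6   6   9   3   4   4  40  94 124]
 [108  69 100  74  54  54  43  25  11   3   4   1   6  15  54 102 125]
 [ 91  94  76  55  50  93  65  40  26  22  20  20  32  39 104 130 131]
 [ 93  96  98 100 101 103  60  48  47  50  50  49  58  81 127 138 122]
 [ 95  97  99  97  97 109  91  65  56  56  86  69  84 117 124 115  79]
 [ 97  97  95  96  85 124 137 102  86  88 132  91 114  85  62  33  24]]
```

```bash
python3 -m crank '{"travel":[[4,-5,0],[8,-10,0],[12,-15,-2],[16,-20,-6],[17,-23,-10]],"turn":[[0,0,0],[0,0,-3],[0,0,-7],[0,0,-7],[0,0,-7]],"gripper":[0,0,0,0,0]}' 60
```

```text
clock: 0.6
position: [0.3963, 0.3847, 0.1702]
tool_rot: [3.139, 0.001, 2.603]
force: [1.1, 0.4, -1.2]
grip_width: 0.0854
finger_force: 0.0
```

Every point agrees with what it should be:

| Item | Measured | Expected |
|---|---|---|
| Tag height | 30 mm | 29 mm |
| Slot height | 53 mm | 52 mm |
| Slot pitch | 69.7 mm | 70 mm |

The jig yaw is about -6.3°, the nest is at (0.4765, -0.1533), and hole1 is at (0.5786, -0.2358).

```bash
python3 -m crank '{"travel":[[0,0,0],[0,0,0],[0,0,0],[0,0,0],[0,0,0]],"turn":[[0,0,0],[0,0,0],[0,0,0],[0,0,0],[0,0,0]],"gripper":[0,0,0,0,0]}'
```

```text
clock: 1.1
position: [0.394, 0.3871, 0.1703]
tool_rot: [3.141, -0.0, 2.606]
force: [-0.2, -0.1, -0.4]
grip_width: 0.0852
finger_force: 0.0
```

```bash
python3 -m crank '{"travel":[[1.3,-2,0],[2.6,-4,-4],[2.6,-4,-8],[2.6,-4,-11],[2.6,-4,-13]],"turn":[[0,0,0],[0,0,0],[0,0,0],[0,0,0],[0,0,0]],"gripper":[0,0,0,0,0]}'; python3 -m crank '{"travel":[[0,0,-2],[0,0,-3],[0,0,-3.5],[0,0,-3.5],[0,0,-3.5]],"turn":[[0,0,0],[0,0,0],[0,0,0],[0,0,0],[0,0,0]],"gripper":[0,0,0,0,0]}'
```

```text
clock: 1.6
position: [0.4197, 0.3461, 0.0381]
tool_rot: [-3.14, -0.001, 2.605]
force: [0.1, 0.0, 0.1]
grip_width: 0.0853
finger_force: 0.0
clock: 2.1
position: [0.4207, 0.3465, 0.0057]
tool_rot: [3.141, 0.0, 2.605]
force: [-0.7, -0.8, 0.4]
grip_width: 0.0852
finger_force: 0.0
```

Close with care, then look.

```bash
python3 -m crank '{"travel":[[0,0,0],[0,0,0],[0,0,0],[0,0,0],[0,0,0]],"turn":[[0,0,0],[0,0,0],[0,0,0],[0,0,0],[0,0,0]],"gripper":[0.3,0.6,0.8,0.8,0.8]}' 60;  python3 -m crank '{"travel":[[0,0,0],[0,0,1],[0,0,3],[0,0,5],[0,0,7]],"turn":[[0,0,0],[0,0,0],[0,0,0],[0,0,0],[0,0,0]],"gripper":[0.8,0.8,0.8,0.8,0.8]}'; python3 - <<'E'
from h import *
S,T=shot(1)
a=cv2.resize(S["pixels"][80:220,290:450,::-1],None,fx=2.5,fy=2.5); b=cv2.resize(T["pixels"][150:290,160:320,::-1],None,fx=2.5,fy=2.5)
cv2.imwrite("pics/g1.png",np.clip(np.hstack([a,b])*1.6,0,255))
E
```

```text
clock: 2.6
position: [0.4207, 0.3465, 0.0057]
tool_rot: [3.141, 0.0, 2.605]
force: [-2.1, -1.4, 11.2]
grip_width: 0.0447
finger_force: 61.4
clock: 3.1
position: [0.4203, 0.346, 0.0762]
tool_rot: [-3.141, -0.0, 2.605]
force: [-0.2, 0.1, -2.8]
grip_width: 0.0446
finger_force: 62.2[ WARN:0@2.108] global loadsave.cpp:1063 imwrite_ Unsupported depth image for selected encoder is fallbacked to CV_8U.
```

View pics/g1.png

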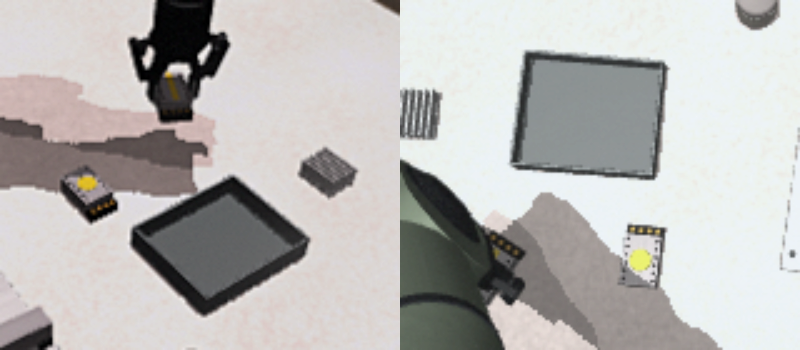

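The scene view shows the bar module held level by the fingers at crop (172,95), with its tag visible and the other objects unmoved. Next I carry it to the tray.

```bash
python3 -m crank '{"travel":[[4,-2,0],[8,-4,0],[12,-6,0],[16,-8,0],[20.2,-9.4,0]],"turn":[[0,0,0],[0,0,0],[0,0,0],[0,0,0],[0,0,0]],"gripper":[0.8,0.8,0.8,0.8,0.8]}'; python3 -m crank '{"travel":[[0,0,0],[0,0,-1.5],[0,0,-3],[0,0,-4.5],[0,0,-5.5]],"turn":[[0,0,0],[0,0,0],[0,0,0],[0,0,0],[0,0,0]],"gripper":[0.8,0.8,0.8,0.8,0.8]}'
```

```text
clock: 3.7
position: [0.6236, 0.2501, 0.0744]
tool_rot: [-3.14, -0.0, 2.604]
force: [0.3, 0.9, -2.6]
grip_width: 0.0449
finger_force: 62.3
clock: 4.2
position: [0.621, 0.2525, 0.0177]
tool_rot: [-3.14, -0.001, 2.606]
force: [-0.4, -0.3, -3.1]
grip_width: 0.0448
finger_force: 62.5
```

```bash
python3 -m crank '{"travel":[[0,0,-0.3],[0,0,-0.6],[0,0,-0.8],[0,0,-0.8],[0,0,-0.8]],"turn":[[0,0,0],[0,0,0],[0,0,0],[0,0,0],[0,0,0]],"gripper":[0.8,0.8,0.8,0.8,0.8]}'
```

```text
clock: 4.7
position: [0.6227, 0.2522, 0.0123]
tool_rot: [3.141, 0.0, 2.605]
force: [0.0, 0.7, -2.4]
grip_width: 0.0451
finger_force: 62.5
```

```bash
python3 -m crank '{"travel":[[0,0,-0.15],[0,0,-0.25],[0,0,-0.25],[0,0,-0.25],[0,0,-0.25]],"turn":[[0,0,0],[0,0,0],[0,0,0],[0,0,0],[0,0,0]],"gripper":[0.8,0.8,0.8,0.8,0.8]}'; python3 -m crank '{"travel":[[0,0,0],[0,0,0],[0,0,0],[0,0,1],[0,0,4]],"turn":[[0,0,0],[0,0,0],[0,0,0],[0,0,0],[0,0,0]],"gripper":[0.25,0.25,0.25,0.25,0.25]}';  python3 -m crank '{"travel":[[0,0,4],[-3,-1,6],[-7,-3,6],[-11,-5,6],[-15,-7,6]],"turn":[[0,0,0],[0,0,8],[0,0,16],[0,0,24],[0,0,27]],"gripper":[0,0,0,0,0]}'
```

```text
clock: 5.2
position: [0.6226, 0.2522, 0.0098]
tool_rot: [3.141, 0.0, 2.605]
force: [-3.0, -1.4, 6.0]
grip_width: 0.0446
finger_force: 63.5
clock: 5.7
position: [0.621, 0.2516, 0.048]
tool_rot: [-3.138, -0.002, 2.605]
force: [-0.5, -0.4, 0.9]
grip_width: 0.0643
finger_force: 0.0
clock: 6.2
position: [0.471, 0.1814, 0.1103]
tool_rot: [3.141, 0.001, 3.081]
force: [0.5, 0.7, 0.1]
grip_width: 0.0854
finger_force: 0.0
```

```bash
python3 -m crank '{"travel":[[-2.7,-0.6,-2],[-2.7,-0.6,-4],[-2.7,-0.6,-6],[-2.7,-0.6,-7],[-2.7,-0.6,-7]],"turn":[[0,0,0],[0,0,0],[0,0,0],[0,0,0],[0,0,0]],"gripper":[0,0,0,0,0]}'
```

```text
clock: 6.7
position: [0.4451, 0.176, 0.0389]
tool_rot: [-3.141, -0.001, 3.076]
force: [0.5, 0.1, 0.7]
grip_width: 0.0855
finger_force: 0.0
```

```bash
python3 - <<'E'
from h import *
S,T=shot(2)
a=cv2.resize(S["pixels"][80:220,290:450,::-1],None,fx=2.5,fy=2.5); b=cv2.resize(T["pixels"][150:290,180:340,::-1],None,fx=2.5,fy=2.5)
cv2.imwrite("pics/g2.png",np.clip(np.hstack([a,b])*1.6,0,255).astype(np.uint8))
h=cv2.cvtColor(S["pixels"],cv2.COLOR_RGB2HSV);m=(h[...,0]>20)&(h[...,0]<36)&(h[...,1]>110)&(h[...,2]>60)
print([b for b in blobs(S,m,8) if b[1][1]<230 and b[1][0]>300])
h=cv2.cvtColor(T["pixels"],cv2.COLOR_RGB2HSV);m=(h[...,0]>20)&(h[...,0]<36)&(h[...,1]>110)&(h[...,2]>60)
print([b for b in blobs(T,m,8) if b[1][0]<400])
for b in blobs(T,m,8):
    if b[1][0]<400: print(plane(T,*b[1],.0335))
E
```

```text
[(np.int32(33), array([376.85, 171.58]), array([374, 165,   7,  14], dtype=int32))]
[(np.int32(44), array([233.93, 196.41]), array([228, 189,  12,  16], dtype=int32))]
[0.61565    0.25333102 0.0335    ]
```

View pics/g2.png

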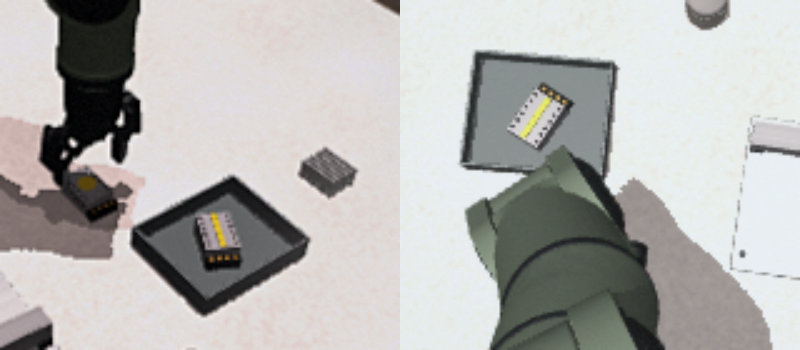

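The bar module lies flat in the middle of the tray, with its top-view tag at (234,196), and the gripper straddles the round module. Now I go down and grip.

```bash
python3 -m crank '{"travel":[[0,0,-1.5],[0,0,-2.5],[0,0,-3.2],[0,0,-3.2],[0,0,-3.2]],"turn":[[0,0,0],[0,0,0],[0,0,0],[0,0,0],[0,0,0]],"gripper":[0,0,0,0,0]}'; python3 -m crank '{"travel":[[0,0,0],[0,0,0],[0,0,0],[0,0,0],[0,0,0]],"turn":[[0,0,0],[0,0,0],[0,0,0],[0,0,0],[0,0,0]],"gripper":[0.3,0.6,0.8,0.8,0.8]}' 60;  python3 -m crank '{"travel":[[0,0,0],[0,0,1],[0,0,3],[0,0,6],[0,0,9]],"turn":[[0,0,0],[0,0,0],[0,0,0],[0,0,0],[0,0,0]],"gripper":[0.8,0.8,0.8,0.8,0.8]}'
```

```text
clock: 7.3
position: [0.4455, 0.1762, 0.0077]
tool_rot: [-3.142, -0.0, 3.076]
force: [0.1, -0.3, -0.2]
grip_width: 0.0854
finger_force: 0.0
clock: 7.8
position: [0.4456, 0.1763, 0.008]
tool_rot: [3.141, 0.001, 3.076]
force: [-2.2, -0.3, 11.0]
grip_width: 0.0451
finger_force: 60.5
clock: 8.3
position: [0.445, 0.176, 0.0988]
tool_rot: [-3.141, -0.001, 3.076]
force: [-0.4, -0.8, -3.0]
grip_width: 0.0446
finger_force: 62.9
```

```bash
python3 -m crank '{"travel":[[0.3,-3,0],[0.6,-6,0],[1,-9,0],[1.3,-12,0],[1.6,-15,0]],"turn":[[0,0,-8.5],[0,0,-17],[0,0,-25.5],[0,0,-34],[0,0,-42.5]],"gripper":[0.8,0.8,0.8,0.8,0.8]}';python3 -m crank '{"travel":[[0.3,-3,0],[0.6,-6,0],[0.9,-9,0],[1.2,-12,0],[1.5,-15,0]],"turn":[[0,0,-8.5],[0,0,-17],[0,0,-25.5],[0,0,-34],[0,0,-42.5]],"gripper":[0.8,0.8,0.8,0.8,0.8]}';python3 -m crank '{"travel":[[0,-1,0],[0,-2,0],[0,-2.9,0],[0,-2.9,0],[0,-2.9,0]],"turn":[[0,0,-4],[0,0,-7.5],[0,0,-7.5],[0,0,-7.5],[0,0,-7.5]],"gripper":[0.8,0.8,0.8,0.8,0.8]}'
python3 - <<'E'
from workcell import bot; s=bot.observe(); print(s["qpos"],s["position"])
E
```

```text
clock: 8.8
position: [0.4613, 0.0251, 0.0981]
tool_rot: [3.141, -0.0, 2.328]
force: [-0.3, 0.9, -3.2]
grip_width: 0.0443
finger_force: 63.0
clock: 9.3
position: [0.4764, -0.1248, 0.098]
tool_rot: [3.141, -0.001, 1.586]
force: [0.8, -0.5, -2.5]
grip_width: 0.0448
finger_force: 63.0
clock: 9.8
position: [0.4764, -0.1523, 0.0975]
tool_rot: [-3.141, -0.0, 1.463]
force: [0.5, -0.7, -2.9]
grip_width: 0.0446
finger_force: 63.0
[-0.01975044  0.54999459  0.28239378  2.04649242 -0.26992257  0.57991404
  0.34259289] [ 0.47641104 -0.15229897  0.09750414]
```

```bash
python3 -m crank '{"travel":[[0,-0.1,-1.5],[0,-0.1,-3],[0,-0.1,-4.5],[0,-0.1,-5.8],[0,-0.1,-5.8]],"turn":[[0,0,0],[0,0,0],[0,0,0],[0,0,0],[0,0,0]],"gripper":[0.8,0.8,0.8,0.8,0.8]}'
python3 - <<'E'
from h import *
S,T=shot(3)
a=cv2.resize(S["pixels"][160:250,190:320,::-1],None,fx=6,fy=6,interpolation=cv2.INTER_NEAREST)
cv2.imwrite("pics/g3.png",np.clip(a*1.8,0,255).astype(np.uint8))
E
```

```text
clock: 10.3
position: [0.4757, -0.1531, 0.0382]
tool_rot: [-3.139, -0.001, 1.463]
force: [0.0, 1.3, -2.4]
grip_width: 0.045
finger_force: 62.9
```

View pics/g3.png

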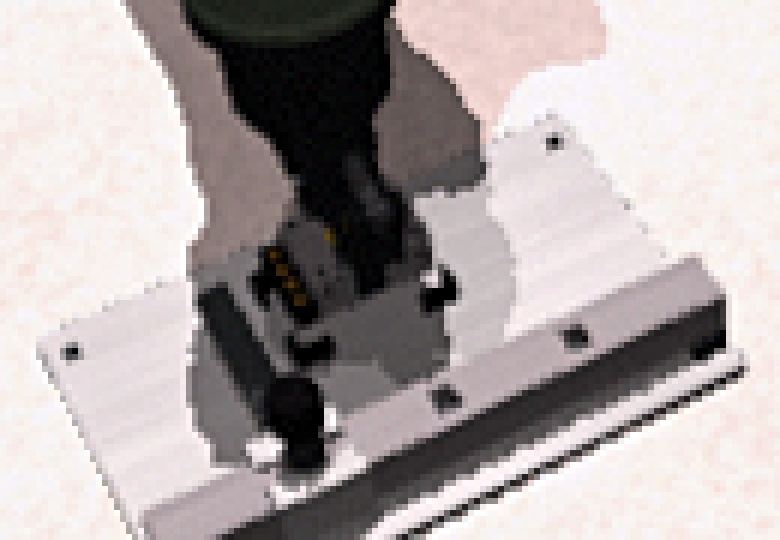

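The scene view shows the module just above the nest, with its strip end at crop (290,280) and the L corners at (310,350) and (440,290). It looks centred. Now I lower it slowly while watching the force.

```bash
python3 -m crank '{"travel":[[0.05,-0.1,-0.2],[0.05,-0.1,-0.5],[0.05,-0.1,-0.8],[0.05,-0.1,-1.1],[0.05,-0.1,-1.4]],"turn":[[0,0,0],[0,0,0],[0,0,0],[0,0,0],[0,0,0]],"gripper":[0.8,0.8,0.8,0.8,0.8]}'
```

```text
clock: 10.9
position: [0.4769, -0.1548, 0.0252]
tool_rot: [-3.142, -0.0, 1.461]
force: [0.2, -0.3, -3.2]
grip_width: 0.0449
finger_force: 63.0
```

```bash
python3 -m crank '{"travel":[[0,0,-0.3],[0,0,-0.5],[0,0,-0.7],[0,0,-0.7],[0,0,-0.7]],"turn":[[0,0,0],[0,0,0],[0,0,0],[0,0,0],[0,0,0]],"gripper":[0.8,0.8,0.8,0.8,0.8]}'
```

```text
clock: 11.4
position: [0.4769, -0.1548, 0.0184]
tool_rot: [-3.141, 0.0, 1.461]
force: [-0.4, 0.3, -2.8]
grip_width: 0.0447
finger_force: 63.1
```

```bash
python3 -m crank '{"travel":[[0,0,-0.1],[0,0,-0.2],[0,0,-0.2],[0,0,-0.2],[0,0,-0.2]],"turn":[[0,0,0],[0,0,0],[0,0,0],[0,0,0],[0,0,0]],"gripper":[0.8,0.8,0.8,0.8,0.8]}'
```

```text
clock: 11.9
position: [0.4771, -0.1549, 0.0179]
tool_rot: [3.141, -0.001, 1.461]
force: [-9.6, 3.3, 40.2]
grip_width: 0.0446
finger_force: 68.2
```

```bash
python3 -m crank '{"travel":[[0,0,0.2],[0,0,0.2],[0,0,0.2],[0,0,0.2],[0,0,2]],"turn":[[0,0,0],[0,0,0],[0,0,0],[0,0,0],[0,0,0]],"gripper":[0.2,0.2,0.2,0.2,0.2]}'; python3 -m crank '{"travel":[[0,0,4],[0,0,8],[-2,6,12],[-3,11,12],[-3,16,12]],"turn":[[0,0,0],[0,0,0],[0,0,0],[0,0,0],[0,0,0]],"gripper":[0,0,0,0,0]}'
python3 - <<'E'
from h import *
S,T=shot(4)
a=cv2.resize(S["pixels"][165:250,190:320,::-1],None,fx=3,fy=3,interpolation=cv2.INTER_NEAREST)
b=cv2.resize(T["pixels"][190:275,305:435,::-1],None,fx=3,fy=3,interpolation=cv2.INTER_NEAREST)
cv2.imwrite("pics/g4.png",np.clip(np.hstack([a,b])*1.7,0,255).astype(np.uint8))
o=[]
for f in(S,T):
    h=cv2.cvtColor(f["pixels"],cv2.COLOR_RGB2HSV);m=(h[...,0]>20)&(h[...,0]<36)&(h[...,1]>110)&(h[...,2]>60)
    o.append([b for b in blobs(f,m,12) if 210<b[1][0]<400 and 190<b[1][1]<280]); print(o[-1])
for a in o[0]:
  for b in o[1]: print(tri(ray(S,*a[1]),ray(T,*b[1])),plane(T,*b[1],.039))
E
```

```text
clock: 12.4
position: [0.4759, -0.1546, 0.0351]
tool_rot: [-3.139, -0.0, 1.461]
force: [-0.5, 0.5, 0.1]
grip_width: 0.0681
finger_force: 0.0
clock: 12.9
position: [0.4479, -0.0161, 0.1563]
tool_rot: [3.14, -0.001, 1.46]
force: [1.3, 1.0, -0.6]
grip_width: 0.0856
finger_force: 0.0
[(np.int32(53), array([248.89, 202.36]), array([245, 199,   9,   8], dtype=int32))]
[(np.int32(44), array([233.93, 196.41]), array([228, 189,  12,  16], dtype=int32)), (np.int32(55), array([360.51, 244.22]), array([357, 240,   8,   9], dtype=int32))]
(array([0.5546528 , 0.02888759, 0.1427377 ]), np.float64(0.40857573511870127)) [0.61452262 0.25235708 0.039     ]
(array([ 0.47653332, -0.149541  ,  0.03998494]), np.float64(0.0016275801300202736)) [ 0.47625064 -0.15040243  0.039     ]
```

View pics/g4.png

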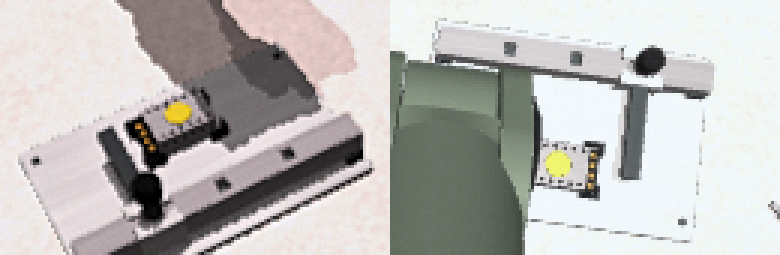

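The top and scene views show the round module seated among the L's. Its tag stands at z = 0.040 (39 mm expected) and the sleeve is still at the first hole. Next is the knob.

```bash
python3 -m crank '{"travel":[[2.6,-4,0],[5.2,-8,0],[7.8,-12.5,0],[10.4,-17,0],[13,-21.5,0]],"turn":[[0,0,0],[0,0,0],[0,0,0],[0,0,0],[0,0,0]],"gripper":[0,0,0,0,0]}'; python3 -m crank '{"travel":[[0,0,0],[0,0,0],[0,0,0],[0,0,0],[0,0,0]],"turn":[[0,0,0],[0,0,0],[0,0,0],[0,0,0],[0,0,0]],"gripper":[0,0,0,0,0]}'
python3 - <<'E'
from h import *
S,T=cam("scene",4),cam("top",4)
for st in((390.85,210.18),(391,210.2)):
  for ss in((238.5,227),(238.7,228),(239.5,228.5)): print(tri(ray(S,*ss),ray(T,*st)))
for z in(.084,.096,.108): print(proj(T,(.5786,-.2358,z)),proj(S,(.5786,-.2358,z)))
g=cv2.cvtColor(T["pixels"],cv2.COLOR_RGB2GRAY); print(g[203:219,383:402])
E
```

```text
clock: 13.5
position: [0.5762, -0.2289, 0.1548]
tool_rot: [-3.141, -0.0, 1.462]
force: [0.6, 1.2, 1.6]
grip_width: 0.0858
finger_force: 0.0
clock: 14.0
position: [0.5756, -0.226, 0.1554]
tool_rot: [3.141, -0.0, 1.463]
force: [-0.1, 0.4, -1.1]
grip_width: 0.0854
finger_force: 0.0
(array([ 0.57693931, -0.23396075,  0.09720081]), np.float64(0.0001921533222501809))
(array([ 0.57763629, -0.2345295 ,  0.09382525]), np.float64(0.0005417772220828367))
(array([ 0.5784417 , -0.23404761,  0.09184978]), np.float64(0.0025487123682963347))
(array([ 0.57695333, -0.23418724,  0.09738205]), np.float64(0.0006179100652592142))
(array([ 0.57765028, -0.2347565 ,  0.09400799]), np.float64(0.0009686423972988058))
(array([ 0.57845597, -0.23427506,  0.09203505]), np.float64(0.002975831883142993))
[390.49865412 210.39982362] [238.90456857 230.58040689]
[391.33432205 209.71717425] [238.2467945  228.01290609]
[392.18596825 209.02147238] [237.57651265 225.3965835 ]
[[145 145 145 145 145 145 145 145 146 144 144 143 145 145 145 145 144 144
  145]
 [145 145 145 146 145 146 145 144 145 145 144 145 144 145 146 145 14
[... 447 characters left out ...]
  26  24  26  28  25  26  46 118 118 119 119
  119]
 [123 106 103  49  14  13  17  25  25  23  25  23  23  44 119 120 118 118
  118]
 [122 105 103  48  21  11  14  19  23  22  26  21  47 120 121 122 121 121
  121]
 [139 126 111  75  20  14  12  13  16  17  16  40 119 120 122 121 121 121
  120]
 [145 145 127 125  44  22  18  15  26  47  61 120 121 121 121 120 120 119
  120]
 [145 145 145 145 127 126  99  71 126  92 144 145 128 127 122 123 123 124
  122]
 [145 145 146 146 145 145 145 144 145 144 145 145 144 119 118 118 119 120
  121]
 [124 146 145 145 145 146 145 145 145 146 146 145 145 119 119 117 118 118
  118]
 [ 51  54  69  67  72  96 117 123 146 146 145 145 143  83 100 101 118 118
  118]]
```

```bash
python3 -m crank '{"travel":[[0.25,-0.9,0],[0.25,-0.9,-2],[0.25,-0.9,-4],[0.25,-0.9,-6],[0.25,-0.9,-7.7]],"turn":[[0,0,0],[0,0,0],[0,0,0],[0,0,0],[0,0,0]],"gripper":[0,0,0,0,0]}';python3 -m crank '{"travel":[[0,0,0],[0,0,0],[0,0,0],[0,0,0],[0,0,0]],"turn":[[0,0,0],[0,0,0],[0,0,0],[0,0,0],[0,0,0]],"gripper":[0.3,0.6,0.9,0.9,0.9]}' 50
```

```text
clock: 14.5
position: [0.5781, -0.2363, 0.0772]
tool_rot: [-3.141, 0.0, 1.461]
force: [0.9, -0.4, 1.1]
grip_width: 0.0854
finger_force: 0.0
clock: 15.0
position: [0.5794, -0.2363, 0.0795]
tool_rot: [3.139, 0.0, 1.462]
force: [3.8, -1.2, 5.4]
grip_width: 0.0241
finger_force: 49.2
```

Gripped at about 24 mm opening. Lifting the plunger.

```bash
python3 -m crank '{"travel":[[0,0,0.3],[0,0,0.7],[0,0,1.1],[0,0,1.2],[0,0,1.2]],"turn":[[0,0,0],[0,0,0],[0,0,0],[0,0,0],[0,0,0]],"gripper":[0.9,0.9,0.9,0.9,0.9]}'
```

```text
clock: 15.5
position: [0.5793, -0.2362, 0.0909]
tool_rot: [3.139, 0.001, 1.462]
force: [6.6, -1.7, -7.2]
grip_width: 0.0246
finger_force: 49.4
```

```bash
python3 -m crank '{"travel":[[0.04,0.35,0],[0.09,0.8,0],[0.15,1.4,0],[0.22,2,0],[0.22,2,0]],"turn":[[0,0,0],[0,0,0],[0,0,0],[0,0,0],[0,0,0]],"gripper":[0.9,0.9,0.9,0.9,0.9]}'
```

```text
clock: 16.0
position: [0.5816, -0.2152, 0.0907]
tool_rot: [3.139, -0.0, 1.463]
force: [8.2, 0.8, -6.8]
grip_width: 0.0244
finger_force: 49.4
```

```bash
python3 -m crank '{"travel":[[0.14,1.3,0],[0.28,2.6,0],[0.42,3.8,0],[0.55,4.95,0],[0.55,4.95,0]],"turn":[[0,0,0],[0,0,0],[0,0,0],[0,0,0],[0,0,0]],"gripper":[0.9,0.9,0.9,0.9,0.9]}'; python3 -m crank '{"travel":[[0,0,-0.3],[0,0,-0.4],[0,0,-0.5],[0,0,-0.6],[0,0,-0.6]],"turn":[[0,0,0],[0,0,0],[0,0,0],[0,0,0],[0,0,0]],"gripper":[0.9,0.9,0.9,0.9,0.9]}'
```

```text
clock: 16.5
position: [0.5872, -0.1646, 0.0906]
tool_rot: [3.139, -0.001, 1.464]
force: [7.7, 1.7, -7.1]
grip_width: 0.0242
finger_force: 49.6
clock: 17.0
position: [0.587, -0.1661, 0.0846]
tool_rot: [3.139, -0.0, 1.462]
force: [6.6, 1.3, -6.6]
grip_width: 0.0243
finger_force: 49.7
```

The pin is entering the slot: z is below the bar-rest level and the spring still pulls down. Lowering fully.

```bash
python3 -m crank '{"travel":[[0,0,-0.2],[0,0,-0.4],[0,0,-0.55],[0,0,-0.6],[0,0,-0.6]],"turn":[[0,0,0],[0,0,0],[0,0,0],[0,0,0],[0,0,0]],"gripper":[0.9,0.9,0.9,0.9,0.9]}'
python3 - <<'E'
from h import *
S,T=shot(5)
a=cv2.resize(S["pixels"][155:255,190:320,::-1],None,fx=3,fy=3,interpolation=cv2.INTER_NEAREST)
b=cv2.resize(T["pixels"][175:275,305:435,::-1],None,fx=3,fy=3,interpolation=cv2.INTER_NEAREST)
cv2.imwrite("pics/g5.png",np.clip(np.hstack([a,b])*1.7,0,255).astype(np.uint8))
E
```

```text
clock: 17.5
position: [0.5871, -0.1664, 0.0795]
tool_rot: [3.139, -0.0, 1.462]
force: [3.5, 0.9, 8.0]
grip_width: 0.0241
finger_force: 50.9
```

View pics/g5.png

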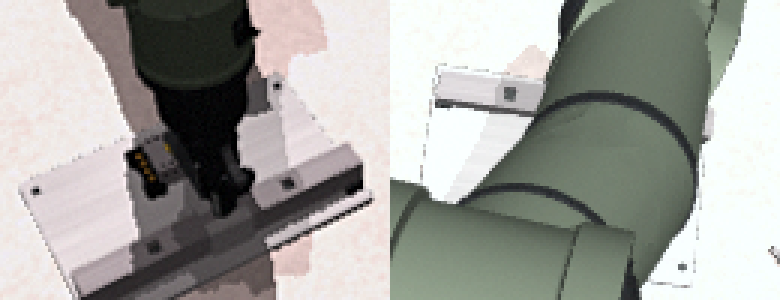

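The scene view shows slot 1 free at crop (153,245) and slot 3 free at (288,183), with the gripped knob between them at slot 2. The module's strip is still in the nest. Tool z is back at the home value of 0.0795 m and now pushing up at 8 N, so the pin is home. Handing in.

```bash
python3 -c "
from workcell import bot
print(bot.job_done())"
```

```text
the job is handed in; nothing more can be done
None
```

I handed the job in at about 17.6 s of the 67 s allowed, and no verdict came back. By my last readings and pictures, the round-tag module is seated in the nest and the bar-tag module lies flat in the tray. The retaining arm is over the nest with the pin home in hole 2, and the knob is still gripped at about 50 N.

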